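Load a lino block under the registration jig's spring clip

ROBOT

A 6-joint arm with a two-finger parallel gripper is mounted at the origin on the work surface. World frame = base frame: x ahead of the robot, y to its left, z up, the work surface at z = 0. Lengths are in m, angles in rad, forces in N, time in s.
With the tool pointing down it reaches from about 0.375 to 0.975 m from the base axis. Payload 3.8 kg.
Tool frame: the origin (TCP) lies midway between the tips of the shut fingers; the grasp point (between the pads) lies 19 mm behind it; z points along the fingers, y is the line along which they close (so a half turn about z gives the same grasp; the last joint's range is limited). The gripper opens to 85 mm and grips with 20 to 120 N. Pads are 22 mm wide; open, the fingers measure 114 mm over their backs; the gripper's body (76 mm by 85 mm) begins 54 mm behind the grasp point. The pads swing forward as they close: fully open they stand 13 mm farther back than shut.
Start: joints at [1.158, 0.264, 1.604, -0, 1.274, -0.037], TCP at [0.248, 0.628, 0.231] pointing down, gripper open.
Joint ranges: [-2.63, 2.63], [-0.94, 2.18], [0.31, 2.57], [-1.31, 4.45], [0, 2.66], [-2.55, 2.55]. Speed limits (rad/s): [2.57, 2.57, 3.14, 3.14, 3.14, 3.14].

INTERFACE

Orientations are given as a rotation vector (axis times angle).
In Python, from workcell import read_state, vision, ticket gives the robot as it stands. The module is installed in compiled form; this text tells all that it offers.
- The arm moves only by the tool jog_arm, never from a script. Its arguments are lists of equal length, an entry for each row: "turn": the turn, a rotation vector about the tool's x, y, z in rad, a list of three; "delta_pos": the shift along the tool's x, y, z in m, a list of three; "gripper": the finger opening in m, from 0 to 0.0854. In form: {"turn": [[rx, ry, rz], ...], "delta_pos": [[dx, dy, dz], ...], "gripper": [gripper, ...]}. A call has 1 to 20 rows; each row shifts and turns the commanded pose from where the row before left it, along the tool's axes as they then stand; what a row does not reach is not made up. A row lasts 1/12 s, in which the tool goes at most 41.7 mm and 7.16 degrees, less where a joint would pass 70% of its speed; a pose out of reach is approached as far as the arm can. A call with a gripper value outside its range is refused whole. The fingers move at their own pace and stop on an object; "grip_force" is the grip in N (left out, the last holds). Time passes only in rows, so rows that do not move let the fingers close. It gives the time, the measured TCP pose, the force, the opening and the grip force at its end, in the units of the state.
- read_state(): the state, without advancing time (a new reading comes with each control period).
- vision.read_camera(name): name is "side" or "top"; returns the picture (480x640x3 uint8, red, green, blue); there is no depth.
- vision.calibration(name): a dict with "vfov" (degrees; the focal length in pixels is half the picture's height over the tangent of half this angle, whatever the lens; pixels are square), "cx", "cy" (the principal point, pixels), "R" (3x3) and "t" (3): a world point X has camera coordinates R X + t. Camera axes: x right, y down, z forward; pixel columns grow to the right and rows downward; lengths in m; the calibration is good to about 2 mm. A picture is of the moment at which its call begins. calibration takes no time and is no camera call.
- ticket.finish_job(): hands the job in; it is judged then, once.
The state is a dict: "time": time; "q": joint angles; "joint_vel": joint speeds; "joint_torque": joint torques, N m; "tool_pos": TCP position; "tcp_rot": TCP orientation; "wrist_force": force on the tool from outside, world axes, zero at the start; "torque": the same for the moment, N m; "width": opening from 0.0 (shut) to 1.0 (fully open); "grip_force": force on a finger pad.
Only numpy, scipy, OpenCV 4.12 (cv2) and the standard library are available. Lean on these libraries where they do the work, as an engineer would, in place of code of your own. Each camera call takes 0.05 s, during which the arm holds its last target. There are 200 camera calls.

TASK

Load the small lino block into the printing jig without gripping or lifting anything: with one fingertip hold the spring clip's long thumb bar fully down so that its lip rises, and with the other fingertip push the block along its channel beneath the lip until it sits flush against the end stop. Keep the bar down until the block is home, then let it up so that the clip clamps the block, and move clear. Leave everything else on the table where it is.

Things in the scene. Friction and masses are not known exactly. Their poses are not given: they have to be found in the camera images.
- jig: Fixed white board 190 x 137 mm, 8 mm thick, flat on the table. Origin: on the table, on the channel's centre line, directly under the end stop's face; +x along the channel in the push direction (away from the robot), +y left, +z up. Board: x -165 to +25, y -45 to +92 mm, top z 8 mm. Channel: y -27 to +27 mm, between aluminium fences, x -155 to 0, top z 14 mm.
- stop (a point): middle of the end stop's face, at the far end of the channel (jig x 0, y 0, z 13 mm). The stop is an aluminium bar across the channel, 54 mm wide, 10 mm thick, top at z 18 mm.
- clip (a joint): angle of the spring clip: 0 = at rest, bar up, lip down in the channel, too low for the block; 0.55 = bar fully down, lip fully raised. Above about 0.36 the block passes beneath the lip; resting on the block it reads about 0.33. The spring takes about 3 N on the bar to start, 6 to 7 N fully down, and returns when released. Its hinge runs along jig x at y 40, z 16 mm, lugs up to z 22 mm.
- thumb_bar (a point): middle of the upper face of the clip's thumb bar, a flat strip of slippery black plastic 148 mm long (jig x -156 to -8 mm, this point at -82) and 32 mm wide, left of the channel. At rest it slopes up to the left, this point at jig y 69, z 26 mm; at clip angle 0.5 it is level, at y 70, z 11.5 mm. A fingertip may press and slide anywhere along it.
- lip (a point): centre of the clip's lip, a steel rod of 10 mm diameter, 26 mm long (jig x -34 to -8 mm), parallel to the channel at about jig y 12 to 16 mm. At rest its underside is 5 mm above the board; raised 18 mm (clip at 0.5). An arched arm carries it from the hinge.
- block_center (a point): centre of the small lino block (plywood, grey carved face up), 60 long (x) x 50 wide (y) x 14 mm thick, loose, about 50 g, flat on the board in the channel, its underside 7 mm below this point, its axes nearly parallel to the jig's. It starts with its front end 6 to 31 mm before the lip. Home, its front end touches the stop and this point is at jig x -30 mm.
- spare_block: larger flat lino block, 100 x 75 x 14 mm, lying on the table to the right of the jig (not part of the job; origin at the centre of its underside)
- ink_tin: round flat ink tin, 75 mm across, 37 mm high, black lid, on the table to the left of the jig (not part of the job; origin at the centre of its underside)
- brayer: hand roller with black rubber roll and wooden handle, about 150 mm long, up to 42 mm high, on the table beyond the jig (not part of the job; origin at the centre of its underside)
- baren: round wooden burnishing pad with a knob, 104 mm across, 30 mm high, on the table to the left of the jig (not part of the job; origin at the centre of its underside)
- ink_jar: glass jar, 60 mm across, 75 mm high, on the table (not part of the job; origin at the centre of its underside)
- brush_mug: white mug, 76 mm across, 90 mm high, on the table (not part of the job; origin at the centre of its underside)
- gouge: carving tool with wooden handle, 150 mm long, lying on the table (not part of the job; origin at the centre of its underside)
- block: the same small lino block; origin at the centre of its underside
Not all that is in view belongs to the job. What is shaped like the block but blue or turquoise is not meant.

How it is judged:
By the outcome, as a careful person would: the job done as asked, in the order asked, and still so for the second after the job is handed in, with the robot touching nothing.
It also fails if it takes over 48 s, if anything falls off the work surface, if the arm or the gripper's body presses on something with over 40 N, if the wrist force passes 120 N, or if a joint passes its speed limit or range.

## Working session

There is one attempt and no reset: what is moved stays moved. The work goes in short steps, Python scripts to look and compute and a tool call to move; the robot and the scene stay as the last step left them, time stands still between calls to the robot, and variables do not carry over. Pictures are saved under pics/ and viewed, at most 10 in all, crops included, and the job is handed in when it is done.

Besides the shell and the picture viewer there is one more tool, called after "Emit:" as a command line: name --argument value ..., lists and objects as JSON in quotes. jog_arm: Moves the arm, as the interface text tells. Its arguments: {"type":"object","properties":{"turn":{"type":"array","items":{"type":"array","items":{"type":"number"}}},"delta_pos":{"type":"array","items":{"type":"array","items":{"type":"number"}}},"gripper":{"type":"array","items":{"type":"number"}},"grip_force":{"type":"number"}},"required":["turn","delta_pos","gripper"]}

```bash
mkdir -p pics; cat > h.py <<'E'
import numpy as np, cv2
from workcell import read_state, vision, ticket
def cam(n):
    c=vision.calibration(n); f=240/np.tan(np.radians(c['vfov'])/2)
    return f,c['cx'],c['cy'],np.array(c['R']),np.array(c['t'])
def ray(n,u,v,z):
    f,cx,cy,R,t=cam(n); d=R.T@np.array([(u-cx)/f,(v-cy)/f,1]); o=-R.T@t
    return o+d*(z-o[2])/d[2]
def proj(n,X):
    f,cx,cy,R,t=cam(n); p=R@np.array(X)+t; return np.array([cx+f*p[0]/p[2],cy+f*p[1]/p[2]])
def snap(n,name):
    im=vision.read_camera(n)[:,:,::-1].copy(); cv2.imwrite(f'pics/{name}.png',im); return im
E
python3 - <<'E'
from h import *
for n in('top','side'):
    snap(n,n+'0'); print(n,vision.calibration(n))
s=read_state(); print(s)
E
```

```text
top {'vfov': 55.143539460038674, 'cx': 322.03717934586587, 'cy': 246.00917316166718, 'R': array([[ 0.00375003, -0.99986926,  0.01572907],
       [-0.98754077, -0.00617738, -0.15724206],
       [ 0.15731867, -0.01494344, -0.98743482]]), 't': array([0.00147303, 0.57807905, 0.98344034])}
side {'vfov': 57.67607033135974, 'cx': 326.6427948960635, 'cy': 245.38254055018928, 'R': array([[ 0.99896466, -0.04211427,  0.01720426],
       [-0.02060537, -0.75602403, -0.65421944],
       [ 0.04055881,  0.65318761, -0.75610907]]), 't': array([-0.54913324,  0.05701589,  0.8599432 ])}
{'time': 0.1, 'q': array([ 1.15809773e+00,  2.64688968e-01,  1.60526100e+00, -2.85827111e-06,
        1.27369749e+00, -3.69062292e-02]), 'joint_vel': array([ 0.0005987 , -0.00167849, -0.00262739, -0.00176752, -0.00207292,
       -0.0011472 ]), 'joint_torque': array([-2.47274738e-04, -5.16712832e+01, -3.68585694e+01, -1.07386627e-04,
        6.27860558e-03, -3.60350998e-05]), 'tool_pos': array([0.247469  , 0.62727943, 0.23006628]), 'tcp_rot': array([-0.58673936, -3.08585002,  0.00314698]), 'wrist_force': array([ 0.55288236, -0.78753586,  0.08119662]), 'torque': array([ 0.03167986, -0.00640612, -0.03066423]), 'grip_force': 0.0, 'width': 0.9997098449453119}
```

View pics/top0.png

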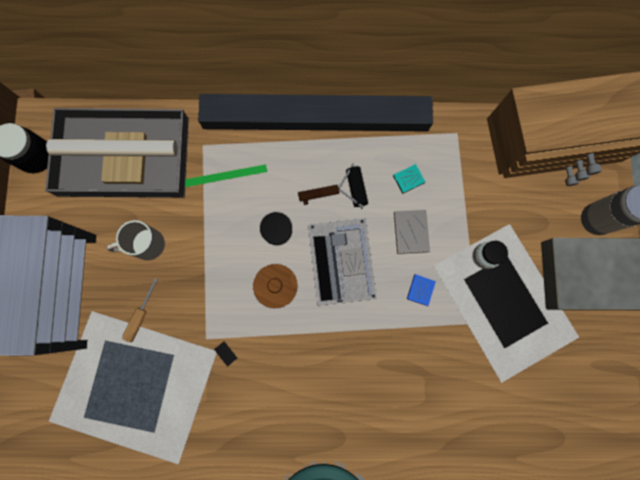

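View pics/side0.png

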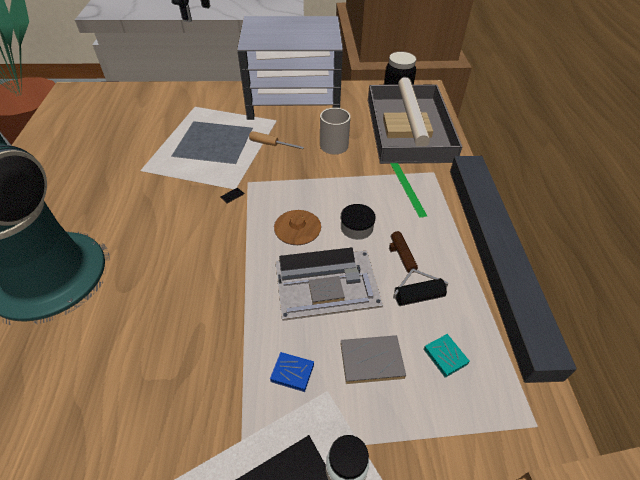

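The top view shows the jig at about (342,262), with the thumb bar on its left at (322,268) and the block at about (352,262). The grey spare is at (411,232) and the brayer at (340,188). The side view shows the jig at (328,283) and the block at (326,290). Block candidates are the grey one in the channel at top (352,262), blue at (421,290), turquoise at (409,178) and the large grey spare. The grey one in the channel fits the description, so I'll enlarge that area to confirm.

```bash
python3 - <<'E'
from h import *
a=cv2.imread('pics/top0.png')[210:315,295:390]; b=cv2.imread('pics/side0.png')[235:330,265:395]
cv2.imwrite('pics/c1.png',cv2.resize(a,None,fx=5.6,fy=5.6,interpolation=cv2.INTER_CUBIC))
cv2.imwrite('pics/c2.png',cv2.resize(b,None,fx=6,fy=6,interpolation=cv2.INTER_CUBIC))
E
```

```text
(no output)
```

View pics/c1.png

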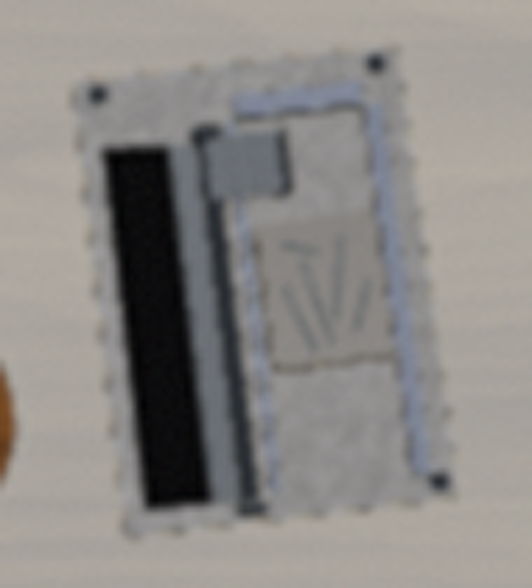

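View pics/c2.png

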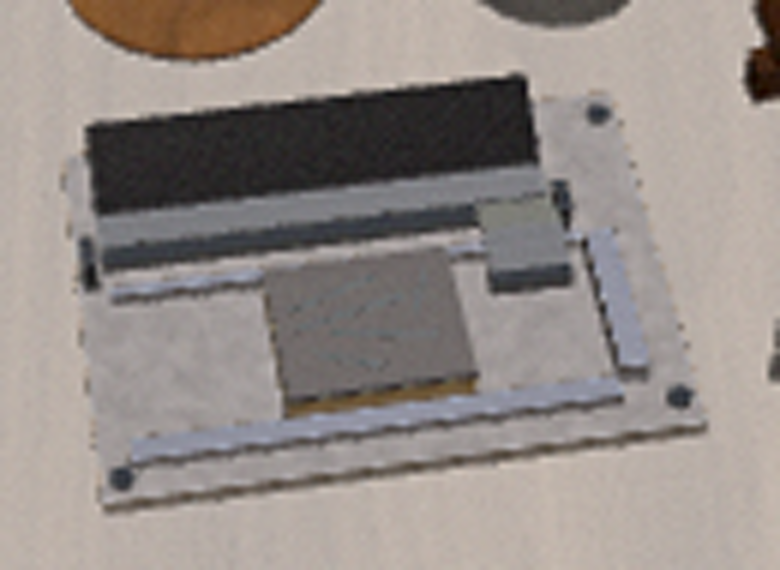

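```bash
cat > fit.py <<'E'
from h import *
from scipy.optimize import least_squares
T=lambda p:((np.array(p)+.5)/5.6-.5)+[295,210]
S=lambda p:((np.array(p)+.5)/6-.5)+[265,235]
c=[(25,92),(25,-45),(-165,-45),(-165,92)]
def W(n,P,z): return np.array([ray(n,*p,z)[:2] for p in P])
def rigid(model,meas):
    f=lambda q:((np.array(model)/1e3@np.array([[np.cos(q[2]),np.sin(q[2])],[-np.sin(q[2]),np.cos(q[2])]])+q[:2])-meas).ravel()
    r=least_squares(f,[meas[:,0].mean(),meas[:,1].mean(),0]); return r.x,np.round(r.fun.reshape(-1,2)*1e3,1)
t=W('top',T([(75,88),(397,50),(453,492),(130,535)]),.008)
s=W('side',S([(605,93),(705,424),(103,501),(68,160)]),.008)
print('top',rigid(c,t)); print('side',rigid(c,s)); q,_=rigid(c+c,np.vstack([t,s])); print('jig',q)
b=[(30,25),(30,-25),(-30,-25),(-30,25)]
bt=W('top',T([(256,222),(378,211),(393,358),(272,370)]),.022)
bs=W('side',S([(445,250),(475,378),(287,403),(265,270)]),.022)
R=np.array([[np.cos(q[2]),-np.sin(q[2])],[np.sin(q[2]),np.cos(q[2])]])
for n,m in(('top',bt),('side',bs)):
    r,e=rigid(b,m); print(n,'block',r,(r[:2]-q[:2])@R*1e3,e)
st=W('top',T([(363,106),(237,118)]),.018); print('stop jig',(st-q[:2])@R*1e3)
k=W('top',T([(105,150),(147,508),(165,148),(210,498)]),.026); print('bar',(k-q[:2])@R*1e3)
fr=W('side',S([(620,390),(133,450)]),.014);print('fence',(fr-q[:2])@R*1e3)
E
python3 fit.py
```

```text
top (array([ 0.62151372, -0.05641438,  0.12421951]), array([[ 2. ,  1.1],
       [ 1.8,  0. ],
       [-2.4, -2.7],
       [-1.4,  1.5]]))
side (array([ 0.62017127, -0.05589945,  0.12326378]), array([[ 1.9,  0.1],
       [ 1.1,  0.1],
       [-0.6, -1.4],
       [-2.4,  1.2]]))
jig [ 0.62084248 -0.05615703  0.12374015]
top block [ 0.54681438 -0.06583244  0.09871535] [-74.65626259  -0.46454136] [[-0.4 -0.1]
 [-0.4  0.1]
 [ 0.3 -0.3]
 [ 0.5  0.3]]
side block [ 0.54519978 -0.06622915  0.11906142] [-76.30747807  -0.65893863] [[ 0.9  0.2]
 [ 0.5  0.1]
 [-0.7  0.4]
 [-0.7 -0.7]]
stop jig [[ -0.05513565 -26.55752665]
 [  1.01649522  25.88870802]]
bar [[  -7.39023213   81.75636583]
 [-153.8704901    82.05996125]
 [  -9.43276472   57.28888764]
 [-152.92303874   56.53368218]]
fence [[  -1.59920038  -31.97058389]
 [-154.02022347  -30.41959063]]
```

```bash
cat > goal.py <<'E'
from h import *
from scipy.spatial.transform import Rotation as Ro
J=np.array([0.6208,-0.0562]); yaw=0.1237
A=np.array([[np.cos(yaw),-np.sin(yaw)],[np.sin(yaw),np.cos(yaw)]])
def go(jx,jy,z):
    s=read_state(); R=Ro.from_rotvec(s['tcp_rot']); M=R.as_matrix()
    # wanted: tool x along jig -x, y along jig +y, z down
    G=np.column_stack([[-A[0,0],-A[1,0],0],[A[0,1],A[1,1],0],[0,0,-1]])
    turn=(R.inv()*Ro.from_matrix(G)).as_rotvec()
    p=s['tool_pos']; d=np.append(J+A@[jx/1e3,jy/1e3],z)-p
    print('t',round(s['time'],2),'jig mm',np.round((p[:2]-J)@A*1e3,1),'z',round(p[2],4),'F',np.round(s['wrist_force'],1),'w',round(s['width'],3))
    print('turn',turn.round(3),'d in goal axes',(G.T@d).round(4),'d in tool axes',(M.T@d).round(4))
E
python3 -c "
from goal import *
go(-125,35,.12)"
```

```text
t 0.1 jig mm [-286.1  724.3] z 0.2301 F [ 0.6 -0.8  0.1] w 1.0
turn [-0.002 -0.001 -0.499] d in goal axes [-0.1611 -0.6893  0.1101] d in tool axes [-0.4716 -0.5277  0.1111]
```

Emit:
jog_arm --turn '[[0, 0, -0.1], [0, 0, -0.1], [0, 0, -0.1], [0, 0, -0.1], [0, 0, -0.1], [0, 0, 0], [0, 0, 0], [0, 0, 0], [0, 0, 0], [0, 0, 0], [0, 0, 0], [0, 0, 0], [0, 0, 0], [0, 0, 0], [0, 0, 0], [0, 0, 0], [0, 0, 0], [0, 0, 0], [0, 0, 0], [0, 0, 0]]' --delta_pos '[[0, 0, 0], [0, 0, 0], [0, 0, 0], [0, 0, 0], [0, 0, 0], [-0.008, -0.034, 0], [-0.008, -0.034, 0], [-0.008, -0.034, 0], [-0.008, -0.034, 0], [-0.008, -0.034, 0], [-0.008, -0.034, 0], [-0.008, -0.034, 0], [-0.008, -0.034, 0], [-0.008, -0.034, 0], [-0.008, -0.034, 0], [-0.008, -0.034, 0], [-0.008, -0.034, 0], [-0.008, -0.034, 0], [-0.008, -0.034, 0], [-0.008, -0.034, 0]]' --gripper '[0.058, 0.058, 0.058, 0.058, 0.058, 0.058, 0.058, 0.058, 0.058, 0.058, 0.058, 0.058, 0.058, 0.058, 0.058, 0.058, 0.058, 0.058, 0.058, 0.058]'

```text
time: 1.77
tool_pos: [0.4299, 0.135, 0.231]
tcp_rot: [0.195, -3.135, 0.0]
wrist_force: [0.2, 1.0, -0.0]
width: 0.678
grip_force: 0.0
```

```bash
python3 -c "
from goal import *
go(-125,35,.08)"
```

```text
t 1.77 jig mm [-165.9  213.3] z 0.231 F [ 0.2  1.  -0. ] w 0.678
turn [-0.    -0.     0.001] d in goal axes [-0.0409 -0.1783  0.151 ] d in tool axes [-0.0408 -0.1783  0.151 ]
```

Emit:
jog_arm --turn '[[0, 0, 0], [0, 0, 0], [0, 0, 0], [0, 0, 0], [0, 0, 0], [0, 0, 0], [0, 0, 0], [0, 0, 0], [0, 0, 0], [0, 0, 0], [0, 0, 0], [0, 0, 0], [0, 0, 0]]' --delta_pos '[[-0.007, -0.03, 0], [-0.007, -0.03, 0], [-0.007, -0.03, 0], [-0.007, -0.03, 0], [-0.007, -0.03, 0], [-0.006, -0.028, 0], [0, 0, 0.03], [0, 0, 0.03], [0, 0, 0.03], [0, 0, 0.03], [0, 0, 0.03], [0, 0, 0], [0, 0, 0]]' --gripper '[0.058, 0.058, 0.058, 0.058, 0.058, 0.058, 0.058, 0.058, 0.058, 0.058, 0.058, 0.058, 0.058]'

```text
time: 2.85
tool_pos: [0.4904, -0.0346, 0.0795]
tcp_rot: [0.195, -3.13, -0.002]
wrist_force: [-1.0, 1.7, 0.3]
width: 0.678
grip_force: 0.0
```

```bash
python3 - <<'E'
from goal import *
go(-125,35,.05)
a=snap('top','t1')[200:320,280:400]; b=snap('side','s1')[190:330,255:395]
cv2.imwrite('pics/c3.png',np.hstack([cv2.resize(a,(395,395),interpolation=3),cv2.resize(b,(395,395),interpolation=3)]))
E
```

```text
t 2.85 jig mm [-126.7   37.5] z 0.0795 F [-1.   1.7  0.3] w 0.678
turn [ 0.001 -0.005  0.   ] d in goal axes [-0.0017 -0.0025  0.0295] d in tool axes [-0.0019 -0.0025  0.0294]
```

View pics/c3.png

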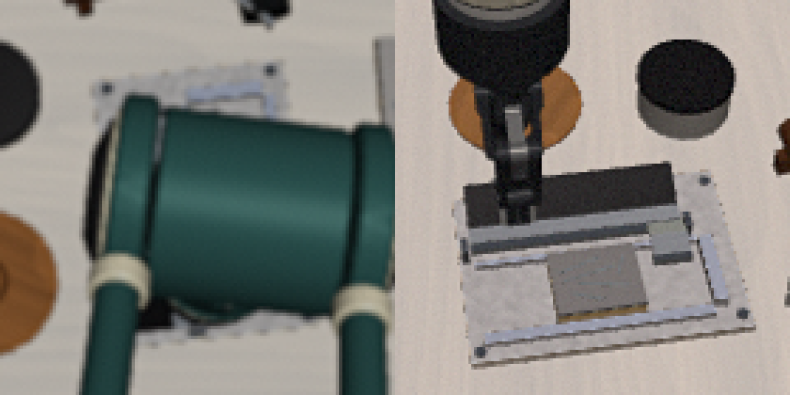

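```bash
python3 - <<'E'
from goal import *
for z in(.08,.085,.09):
  for jy in (1.5,73.5): print(z,jy,proj('side',np.append(J+A@[-.1267,jy/1e3],z)))
for z in(.08,.085): print((ray('side',298.6,268.7,z)[:2]-J)@A*1e3)
E
```

```text
0.08 1.5 [298.23154866 272.23830245]
0.08 73.5 [293.51870928 242.10152886]
0.085 1.5 [298.14072525 270.51804199]
0.085 73.5 [293.41120781 240.33927828]
0.09 1.5 [298.04900535 268.78080143]
0.09 73.5 [293.30270572 238.56062478]
[-125.07412532    9.27929546]
[-125.39798418    5.40526834]
```

Emit:
jog_arm --turn '[[0, 0, 0], [0, 0, 0], [0, 0, 0], [0, 0, 0], [0, 0, 0], [0, 0, 0]]' --delta_pos '[[0, -0.002, 0.02], [0, 0, 0.02], [0, 0, 0.01], [0, 0, 0], [0, 0, 0], [0, 0, 0]]' --gripper '[0.058, 0.058, 0.058, 0.058, 0.058, 0.058]'

```text
time: 3.45
tool_pos: [0.4944, -0.037, 0.0329]
tcp_rot: [-0.195, 3.133, -0.001]
wrist_force: [0.0, -0.5, -0.2]
width: 0.682
grip_force: 0.0
```

Emit:
jog_arm --turn '[[0, 0, 0], [0, 0, 0], [0, 0, 0], [0, 0, 0], [0, 0, 0], [0, 0, 0]]' --delta_pos '[[0, 0, 0.003], [0, 0, 0.003], [0, 0, 0.003], [0, 0, 0.003], [0, 0, 0], [0, 0, 0]]' --gripper '[0.058, 0.058, 0.058, 0.058, 0.058, 0.058]'

```text
time: 3.95
tool_pos: [0.4933, -0.037, 0.0194]
tcp_rot: [-0.195, 3.135, -0.0]
wrist_force: [1.1, -1.2, 2.5]
width: 0.682
grip_force: 1.4
```

```bash
python3 -c "
from goal import *
go(-125,36,.01)"
```

```text
t 3.95 jig mm [-124.2   34.8] z 0.0194 F [ 1.1 -1.2  2.5] w 0.682
turn [-0.     0.     0.001] d in goal axes [0.0008 0.0012 0.0094] d in tool axes [0.0008 0.0012 0.0094]
```

Emit:
jog_arm --turn '[[0, 0, 0], [0, 0, 0], [0, 0, 0], [0, 0, 0], [0, 0, 0], [0, 0, 0]]' --delta_pos '[[0, 0, 0.003], [0, 0, 0.003], [0, 0, 0.003], [0, 0, 0.003], [0, 0, 0], [0, 0, 0]]' --gripper '[0.058, 0.058, 0.058, 0.058, 0.058, 0.058]'

```text
time: 4.45
tool_pos: [0.4935, -0.0369, 0.0074]
tcp_rot: [-0.195, 3.135, -0.0]
wrist_force: [0.9, -0.3, 6.0]
width: 0.678
grip_force: 2.8
```

Emit:
jog_arm --turn '[[0, 0, 0], [0, 0, 0], [0, 0, 0], [0, 0, 0]]' --delta_pos '[[0, 0, 0.001], [0, 0, 0.001], [0, 0, 0], [0, 0, 0]]' --gripper '[0.058, 0.058, 0.058, 0.058]'

```text
time: 4.78
tool_pos: [0.4936, -0.0371, 0.0057]
tcp_rot: [-0.195, 3.135, -0.001]
wrist_force: [0.4, -0.9, 7.4]
width: 0.678
grip_force: 3.5
```

```bash
python3 - <<'E'
from goal import *
go(-125,36,.003)
b=snap('side','s2')[190:330,255:395]
cv2.imwrite('pics/c4.png',cv2.resize(b,(600,600),interpolation=3))
E
```

```text
t 4.78 jig mm [-123.9   34.7] z 0.0057 F [ 0.4 -0.9  7.4] w 0.678
turn [-0.     0.001  0.001] d in goal axes [0.0011 0.0013 0.0027] d in tool axes [0.0011 0.0013 0.0027]
```

View pics/c4.png

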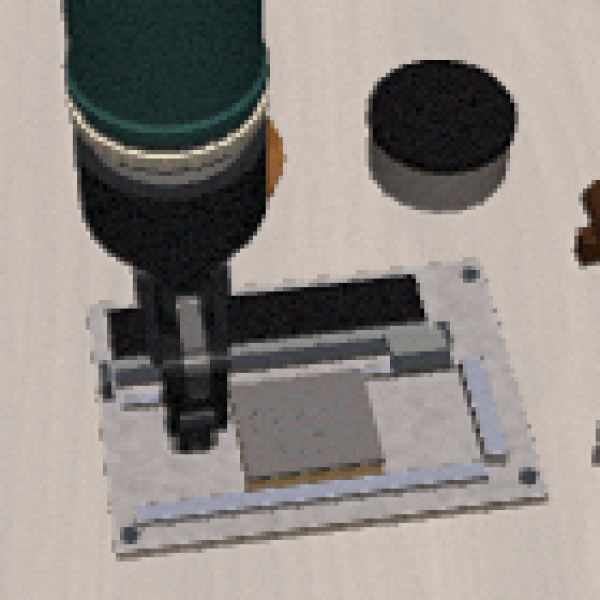

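The lip is raised at crop (420,350), and the fingertip is in the channel behind the block at crop (195,435), about 3 mm short of its rear edge. I'll press a little more to find the bar's hard stop.

Emit:
jog_arm --turn '[[0, 0, 0], [0, 0, 0], [0, 0, 0]]' --delta_pos '[[0, 0, 0.001], [0, 0, 0], [0, 0, 0]]' --gripper '[0.058, 0.058, 0.058]'

```text
time: 5.08
tool_pos: [0.4936, -0.0371, 0.0052]
tcp_rot: [-0.195, 3.135, -0.001]
wrist_force: [-1.9, -0.9, 11.5]
width: 0.68
grip_force: 5.7
```

Emit:
jog_arm --turn '[[0, 0, 0], [0, 0, 0], [0, 0, 0]]' --delta_pos '[[0, 0, 0.001], [0, 0, 0], [0, 0, 0]]' --gripper '[0.058, 0.058, 0.058]'

```text
time: 5.33
tool_pos: [0.4936, -0.0371, 0.0049]
tcp_rot: [-0.196, 3.135, -0.001]
wrist_force: [-4.7, -0.8, 17.8]
width: 0.682
grip_force: 8.9
```

Emit:
jog_arm --turn '[[0, 0, 0], [0, 0, 0], [0, 0, 0], [0, 0, 0], [0, 0, 0], [0, 0, 0], [0, 0, 0], [0, 0, 0], [0, 0, 0], [0, 0, 0], [0, 0, 0], [0, 0, 0]]' --delta_pos '[[0, 0, -0.0005], [-0.002, 0, 0], [-0.002, 0, 0], [-0.002, 0, 0], [-0.002, 0, 0], [-0.002, 0, 0], [-0.002, 0, 0], [-0.002, 0, 0], [-0.002, 0, 0], [-0.002, 0, 0], [-0.002, 0, 0], [0, 0, 0]]' --gripper '[0.058, 0.058, 0.058, 0.058, 0.058, 0.058, 0.058, 0.058, 0.058, 0.058, 0.058, 0.058]'

```text
time: 6.33
tool_pos: [0.5131, -0.0342, 0.0051]
tcp_rot: [0.195, -3.135, -0.001]
wrist_force: [-3.5, 1.3, 15.0]
width: 0.683
grip_force: 7.8
```

```bash
python3 - <<'E'
from goal import *
go(-71,35,.005)
b=snap('side','s3')[190:330,255:395]
cv2.imwrite('pics/c5.png',cv2.resize(b,(600,600),interpolation=3))
E
```

```text
t 6.33 jig mm [-104.1   35.1] z 0.0051 F [-3.5  1.3 15. ] w 0.683
turn [ 0.    -0.     0.001] d in goal axes [-0.0331 -0.0001  0.0001] d in tool axes [-0.0331 -0.0001  0.    ]
```

View pics/c5.png

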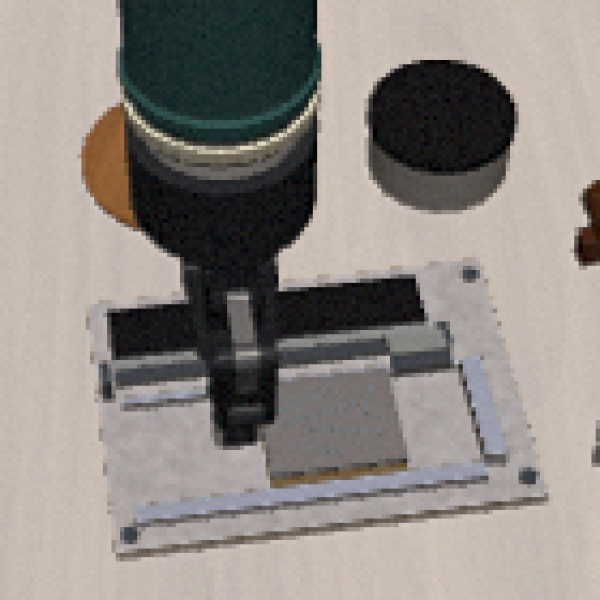

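The block has moved about 10 mm and is straight (rear edge at crop x 270, front at about 405), and the lip is still up. Continuing the push.

Emit:
jog_arm --turn '[[0, 0, 0], [0, 0, 0], [0, 0, 0], [0, 0, 0], [0, 0, 0], [0, 0, 0], [0, 0, 0], [0, 0, 0], [0, 0, 0], [0, 0, 0], [0, 0, 0], [0, 0, 0], [0, 0, 0], [0, 0, 0], [0, 0, 0], [0, 0, 0]]' --delta_pos '[[-0.002, 0, 0], [-0.002, 0, 0], [-0.002, 0, 0], [-0.002, 0, 0], [-0.002, 0, 0], [-0.002, 0, 0], [-0.002, 0, 0], [-0.002, 0, 0], [-0.002, 0, 0], [-0.002, 0, 0], [-0.002, 0, 0], [-0.002, 0, 0], [-0.002, 0, 0], [-0.002, 0, 0], [0, 0, 0], [0, 0, 0]]' --gripper '[0.058, 0.058, 0.058, 0.058, 0.058, 0.058, 0.058, 0.058, 0.058, 0.058, 0.058, 0.058, 0.058, 0.058, 0.058, 0.058]'

```text
time: 7.72
tool_pos: [0.541, -0.0307, 0.0051]
tcp_rot: [-0.195, 3.135, 0.001]
wrist_force: [-3.9, 0.8, 15.0]
width: 0.674
grip_force: 7.5
```

Emit:
jog_arm --turn '[[0, 0, 0], [0, 0, 0], [0, 0, 0], [0, 0, 0]]' --delta_pos '[[-0.001, 0, 0], [-0.001, 0, 0], [0, 0, 0], [0, 0, 0]]' --gripper '[0.058, 0.058, 0.058, 0.058]'

```text
time: 8.05
tool_pos: [0.5426, -0.0305, 0.0051]
tcp_rot: [0.195, -3.135, -0.001]
wrist_force: [-3.8, 0.3, 15.2]
width: 0.681
grip_force: 7.9
```

Emit:
jog_arm --turn '[[0, 0, 0], [0, 0, 0], [0, 0, 0], [0, 0, 0]]' --delta_pos '[[-0.001, 0, 0], [-0.001, 0, 0], [0, 0, 0], [0, 0, 0]]' --gripper '[0.058, 0.058, 0.058, 0.058]'

```text
time: 8.38
tool_pos: [0.5446, -0.0303, 0.0051]
tcp_rot: [0.195, -3.135, -0.0]
wrist_force: [-5.0, -0.2, 14.0]
width: 0.682
grip_force: 7.8
```

```bash
python3 - <<'E'
from goal import *
go(-71,35,.005)
E
```

```text
t 8.38 jig mm [-72.4  35.1] z 0.0051 F [-5.  -0.2 14. ] w 0.682
turn [ 0.    -0.     0.001] d in goal axes [-0.0014 -0.0001  0.0001] d in tool axes [-0.0014 -0.0001  0.0001]
```

Emit:
jog_arm --turn '[[0, 0, 0], [0, 0, 0], [0, 0, 0], [0, 0, 0]]' --delta_pos '[[-0.001, 0, 0], [-0.001, 0, 0], [0, 0, 0], [0, 0, 0]]' --gripper '[0.058, 0.058, 0.058, 0.058]'

```text
time: 8.72
tool_pos: [0.5466, -0.03, 0.0051]
tcp_rot: [0.195, -3.135, -0.0]
wrist_force: [-3.6, 0.5, 15.6]
width: 0.679
grip_force: 7.8
```

Emit:
jog_arm --turn '[[0, 0, 0], [0, 0, 0], [0, 0, 0], [0, 0, 0]]' --delta_pos '[[-0.001, 0, 0], [0, 0, 0], [0, 0, 0], [0, 0, 0]]' --gripper '[0.058, 0.058, 0.058, 0.058]'

```text
time: 9.05
tool_pos: [0.5472, -0.0299, 0.0051]
tcp_rot: [0.195, -3.134, -0.001]
wrist_force: [-5.5, 0.6, 15.9]
width: 0.681
grip_force: 8.9
```

```bash
python3 - <<'E'
from goal import *
go(-71,35,.005)
b=snap('side','s4')[235:330,265:395]
cv2.imwrite('pics/c6.png',cv2.resize(b,None,fx=6,fy=6,interpolation=3))
E
```

```text
t 9.05 jig mm [-69.8  35.1] z 0.0051 F [-5.5  0.6 15.9] w 0.681
turn [ 0.    -0.001  0.   ] d in goal axes [ 0.0012 -0.0001  0.0001] d in tool axes [ 0.0012 -0.0001  0.0001]
```

View pics/c6.png

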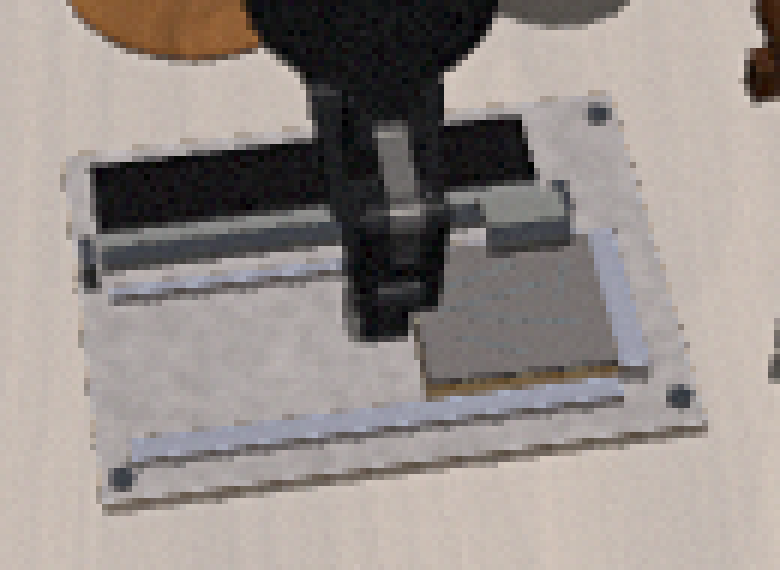

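The block's front edge is at the stop or within a millimetre of it (crop x 600–620). I'll push until the force shows firm contact.

Emit:
jog_arm --turn '[[0, 0, 0], [0, 0, 0], [0, 0, 0], [0, 0, 0]]' --delta_pos '[[-0.001, 0, 0], [0, 0, 0], [0, 0, 0], [0, 0, 0]]' --gripper '[0.058, 0.058, 0.058, 0.058]'

```text
time: 9.43
tool_pos: [0.5472, -0.0299, 0.005]
tcp_rot: [0.195, -3.132, -0.001]
wrist_force: [-8.3, -0.6, 19.1]
width: 0.681
grip_force: 10.3
```

Emit:
jog_arm --turn '[[0, 0, 0], [0, 0, 0], [0, 0, 0], [0, 0, 0]]' --delta_pos '[[-0.001, 0, 0], [0, 0, 0], [0, 0, 0], [0, 0, 0]]' --gripper '[0.058, 0.058, 0.058, 0.058]'

```text
time: 9.77
tool_pos: [0.5472, -0.0299, 0.005]
tcp_rot: [0.195, -3.13, -0.001]
wrist_force: [-9.4, -0.6, 22.1]
width: 0.678
grip_force: 11.8
```

The tool stopped advancing while the force rose, so the block is on the stop. I'll back the finger off with the bar still down, check, then let the bar up.

Emit:
jog_arm --turn '[[0, 0, 0], [0, 0, 0], [0, 0, 0], [0, 0, 0], [0, 0, 0], [0, 0, 0]]' --delta_pos '[[0.001, 0, 0], [0.001, 0, 0], [0.001, 0, 0], [0.002, 0, 0], [0, 0, 0], [0, 0, 0]]' --gripper '[0.058, 0.058, 0.058, 0.058, 0.058, 0.058]'

```text
time: 10.27
tool_pos: [0.5466, -0.0302, 0.0053]
tcp_rot: [-0.194, 3.132, 0.0]
wrist_force: [1.3, 0.6, 10.5]
width: 0.683
grip_force: 5.2
```

Emit:
jog_arm --turn '[[0, 0, 0], [0, 0, 0], [0, 0, 0], [0, 0, 0], [0, 0, 0], [0, 0, 0], [0, 0, 0], [0, 0, 0], [0, 0, 0], [0, 0, 0], [0, 0, 0], [0, 0, 0], [0, 0, 0], [0, 0, 0], [0, 0, 0], [0, 0, 0], [0, 0, 0], [0, 0, 0], [0, 0, 0], [0, 0, 0]]' --delta_pos '[[0, 0, -0.001], [0, 0, -0.001], [0, 0, -0.001], [0, 0, -0.001], [0, 0, -0.001], [0, 0, -0.001], [0, 0, -0.001], [0, 0, -0.001], [0, 0, -0.001], [0, 0, -0.001], [0, 0, -0.001], [0, 0, -0.002], [0, 0, -0.003], [0, 0, -0.005], [0, 0, -0.01], [0, 0, -0.02], [0, 0, -0.03], [0, 0, -0.03], [0, 0, -0.03], [0, 0, 0]]' --gripper '[0.058, 0.058, 0.058, 0.058, 0.058, 0.058, 0.058, 0.058, 0.058, 0.058, 0.058, 0.058, 0.058, 0.058, 0.058, 0.058, 0.058, 0.058, 0.058, 0.058]'

```text
time: 11.93
tool_pos: [0.5496, -0.0309, 0.1532]
tcp_rot: [-0.194, 3.123, -0.003]
wrist_force: [1.2, -1.0, 0.7]
width: 0.677
grip_force: 0.0
```

Emit:
jog_arm --turn '[[0, 0, 0], [0, 0, 0], [0, 0, 0], [0, 0, 0], [0, 0, 0], [0, 0, 0], [0, 0, 0]]' --delta_pos '[[0, 0.02, -0.03], [0, 0.03, -0.02], [0, 0.035, 0], [0, 0.035, 0], [0, 0.035, 0], [0, 0.03, 0], [0, 0, 0]]' --gripper '[0.058, 0.058, 0.058, 0.058, 0.058, 0.058, 0.058]'

```text
time: 12.52
tool_pos: [0.5208, 0.1578, 0.1956]
tcp_rot: [-0.201, 3.134, 0.004]
wrist_force: [0.6, -0.3, 1.0]
width: 0.681
grip_force: 0.0
```

```bash
python3 - <<'E'
from goal import *
go(-71,35,.005)
a=snap('top','t5')[210:315,295:390]; b=snap('side','s5')[235:330,265:395]
cv2.imwrite('pics/c7.png',np.hstack([cv2.resize(a,(330,365),interpolation=3),cv2.resize(b,(470,365),interpolation=3)]))
E
```

```text
t 12.52 jig mm [-72.8 224.7] z 0.1956 F [ 0.6 -0.3  1. ] w 0.681
turn [0.003 0.001 0.005] d in goal axes [-0.0018 -0.1897  0.1906] d in tool axes [-0.0007 -0.1902  0.1901]
```

View pics/c7.png

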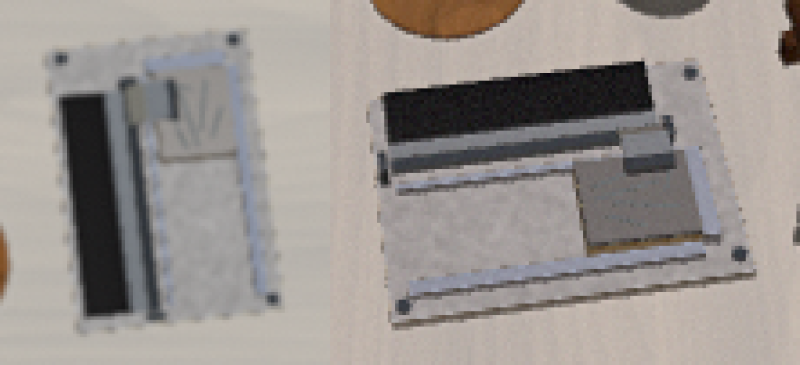

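The block sits flush against the stop in both views, with its rear edge at left-crop y 155–160. The lip rests on it and the arm is clear, so I'm handing in.

```bash
python3 -c "
from h import *
print(ticket.finish_job())"
```

```text
the job is handed in; nothing more can be done
None
```

The block is flush against the end stop with the clip clamping it, the arm is clear, and the job was handed in at about 12.6 s (limit 48 s); no verdict came back.

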